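# Close and start the microcentrifuge

## Task

The microcentrifuge is loaded: push its part-open lid down until it clicks fully shut, then switch the power on by pressing the raised far half of the black rocker, then press the round start key and let it come back up. This is all pushing, nothing is to be picked up: do not raise the lid, press no other key, and leave the bottles, tubes and tools around the machine where they are.

Things in the scene. Friction and masses are not known exactly. Their poses are not given: they have to be found in the camera images.
- centrifuge: cream microcentrifuge, fixed, 260 deep (x), 230 wide (y), deck 110, shut lid 134 mm high; origin under its centre on the bench, x from its front (nearest the robot) to its rear. Front panel: slopes up at 30 degrees from the front edge (60 mm high) 100 mm to the deck; on it from right (-y) to left: black power rocker, round start key, square stop key, two narrow oblong keys
- lid_edge (a point): point on the lid's outer (top) face, mid-width, 17 mm behind its front edge; z is that face's normal, x runs from front to hinge. Lid: cream plate 160 x 165 x 22 mm with a round dark sight glass, small lip in front. Hinge axis along y at the rear, 112 mm behind the centrifuge's origin, 112 mm above the bench; this point is 135 mm in front of it and 22 mm above it when shut
- lid (a joint): lid angle in rad: 0 shut, grows as the front edge rises; starts part open at 0.5 to 0.95. The hinge is stiff, the lid stays where it is left (about 2 N at the edge moves it). In the last 10 mm at the front edge it goes over a spring catch: about 9 N at the edge, then it clicks and is held; short of that it stands ajar at about 0.07
- rocker_far (a point): point on the far half of the black power rocker (the half up the slope, marked with a small white bar), 12 mm from the pivot; turns with the rocker (axes as the panel's when off). Off, this half stands up, its end about 15 mm above the panel; on, about 8 mm. Rocker 36 mm long (along the slope), 24 mm wide
- rocker_mid (a point): centre of the rocker's face, over its pivot, 10 mm above the panel, 48 mm up the slope from the panel's front edge (the keys' row is 36 mm up)
- rocker (a joint): angle of the power rocker in rad: 0 off (far half up), 0.4 on (far half down). It springs over at mid travel and stays; needs about 4 N at the far half
- start_key_top (a point): round start key, 24 mm across, 48 mm to the left of the rocker; point at the centre of its top face, 7 mm proud of the panel when up; z is the panel's outward normal (tilted 30 degrees toward the robot; the key is pressed along -z), x runs up the slope
- start_key (a joint): travel of the start key in m: 0 up, 0.004 fully down; spring returned, moves from about 2 N, fully down at about 5 N
- stop_key_top (a point): square stop key, 21 mm, 45 mm to the left of the start key; not to be pressed; point at the centre of its top face, 7 mm proud of the panel when up; z is the panel's outward normal (tilted 30 degrees toward the robot; the key is pressed along -z), x runs up the slope
- stop_key (a joint): travel of the stop key in m: 0 up, 0.004 fully down; spring returned, moves from about 2 N, fully down at about 5 N
- speed_key_top (a point): oblong speed key, 13 mm wide, 26 mm along the slope, 43 mm to the left of the stop key; not to be pressed
- speed_key (a joint): travel of the speed key in m: 0 up, 0.004 fully down; spring returned, moves from about 2 N, fully down at about 5 N
- time_key_top (a point): oblong time key, same as the speed key, 42 mm farther left; not to be pressed
- time_key (a joint): travel of the time key in m: 0 up, 0.004 fully down; spring returned, moves from about 2 N, fully down at about 5 N
- bottle: bystander: white plastic screw-cap bottle, 84 mm across, 200 mm tall, origin under its centre
- jar_a: bystander: clear sample jar with screw cap, 58 mm across, 72 mm tall, origin under its centre
- jar_b: bystander: clear sample jar with screw cap, 58 mm across, 72 mm tall, origin under its centre
- vial: bystander: small glass vial with black cap, 28 mm across, 50 mm tall, origin under its centre
- tube_rack: bystander: white rack of small capped tubes, 70 x 132 mm (its x, y), 52 mm tall; origin under its centre
- dish: bystander: shallow white open weighing dish, 105 x 80 mm (its x, y), 22 mm tall; origin under its centre
- pipette: bystander: hand pipette lying on the bench, 30 x 215 mm (its x, y), 24 mm tall; origin under its centre

How it is judged:
By the outcome, as a careful person would: the job done as asked, in the order asked, and still so for the second after the job is handed in, with the robot touching nothing.
It also fails if it takes over 48 s, if anything falls off the work surface, if the arm or the gripper's body presses on something with over 40 N, if the wrist force passes 120 N, or if a joint passes its speed limit or range.

## Robot

A 6-joint arm with a two-finger parallel gripper is mounted at the origin on the work surface. World frame = base frame: x ahead of the robot, y to its left, z up, the work surface at z = 0. Lengths are in m, angles in rad, forces in N, time in s.
With the tool pointing down it reaches from about 0.375 to 0.925 m from the base axis. Payload 5.7 kg.
Tool frame: the origin (TCP) lies on the centre line of the jaws, within the pads' length; the fingertips stand 11 mm ahead of it and the grasp point (between the pads) lies 8 mm behind it (arm.tips_ahead is the distance from the TCP to the fingertips, in m); z points along the fingers, y is the line along which they close (so a half turn about z gives the same grasp; the last joint's range is limited). The gripper opens to 85 mm and grips with 20 to 120 N. Pads are 22 mm wide; open, the fingers measure 114 mm over their backs; the gripper's body (76 mm by 85 mm) begins 54 mm behind the grasp point. The pads swing forward as they close: fully open they stand 13 mm farther back than shut.
Start: joints at [1.094, 0.359, 1.51, -0, 1.272, -0.115], TCP at [0.212, 0.561, 0.242] pointing down, gripper open.
Joint ranges: [-2.97, 2.97], [-1.01, 2.36], [0.21, 2.38], [-0.96, 4.11], [0.2, 2.71], [-2.98, 2.98]. Speed limits (rad/s): [2.39, 2.39, 3.14, 3.14, 3.14, 3.14].

## Interface

Orientations are given as a rotation vector (axis times angle).
In Python, from plant import arm gives the robot as it stands.
- The arm moves only by the shell command python3 -m crank 'ROWS'. ROWS is JSON, a list of rows, each an object of numbers: "x", "y", "z": the shift along the tool's x, y, z in units of 0.04 m (1.0 is 0.04 m); "wx", "wy", "wz": the turn, a rotation vector about the tool's x, y, z in units of 5 degrees (1.0 is 5 degrees); "jaw": the gripper command: -1 is shut, 1 is fully open, values between are in proportion. A call has 1 to 10 rows; each row shifts and turns the commanded pose from where the row before left it, along the tool's axes as they then stand; what a row does not reach is not made up. A row lasts 1/12 s, in which the tool goes at most 41.7 mm and 7.16 degrees, less where a joint would pass 70% of its speed; a pose out of reach is approached as far as the arm can. A call with a number of a shift or a turn outside -1 to 1 is refused whole. A call with a gripper value outside its range is refused whole. The fingers move at their own pace and stop on an object; the grip force is fixed at half the most. Time passes only in rows, so rows that do not move let the fingers close. It gives the time, the measured TCP pose, the force, the opening and the grip force at its end, in the units of the state.
- arm.observe(): the state, without advancing time (a new reading comes with each control period).
- arm.camera(name): name is "scene" or "top"; returns the picture (480x640x3 uint8, red, green, blue); there is no depth.
- arm.calibration(name): a dict with "fx", "fy", "cx", "cy" (pixels), "D" ([k1, k2, p1, p2, k3] as OpenCV has them; the pictures are not rectified), "extrinsics" (4x4, takes a point from camera to world coordinates). Camera axes: x right, y up, looking along -z (the intrinsics and any distortion apply to the point x, -y, -z); pixel columns grow to the right and rows downward; lengths in m; the calibration is good to about 2 mm. A picture is of the moment at which its call begins. calibration takes no time and is no camera call.
- arm.finish_job(): hands the job in; it is judged then, once.
The state is a dict: "t": time; "q": joint angles; "dq": joint speeds; "joint_torque": joint torques, N m; "eef_pos": TCP position; "eef_rot": TCP orientation; "wrist_force": force on the tool from outside, world axes, zero at the start; "wrist_torque": the same for the moment, N m; "gripper_width": finger opening in m; "finger_force": force on a finger pad.
Only numpy, scipy, OpenCV 4.12 (cv2) and the standard library are available. Lean on these libraries where they do the work, as an engineer would, in place of code of your own. Each camera call takes 0.05 s, during which the arm holds its last target. There are 200 camera calls.

## Working session

There is one attempt and no reset: what is moved stays moved. The work goes in short steps, Python scripts to look and compute and a shell command to move; the robot and the scene stay as the last step left them, time stands still between calls to the robot, and variables do not carry over. Pictures are saved under pics/ and viewed, at most 10 in all, crops included, and the job is handed in when it is done.

```bash
mkdir -p pics; ls
python3 - <<'E'
from plant import arm
import cv2,numpy as np
for n in("scene","top"):
    cv2.imwrite(f"pics/{n}0.png",arm.camera(n)[:,:,::-1]); c=arm.calibration(n); print(n,c["fx"],c["cx"],c["cy"],c["D"]);print(np.round(c["extrinsics"],3))
s=arm.observe();print(s["t"],s["eef_pos"],s["eef_rot"],arm.tips_ahead)
E
```

```text
pics
scene 542.5583152083962 318.57512058285755 241.73650445245556 [0.02809262 0.         0.         0.         0.        ]
[[-0.893 -0.225  0.391  0.935]
 [ 0.45  -0.49   0.746  0.791]
 [ 0.024  0.842  0.539  0.648]
 [ 0.     0.     0.     1.   ]]
top 443.88059500382064 319.055818586657 246.81561772471338 [-0.09248196  0.          0.          0.          0.        ]
[[-0.001  0.995 -0.102  0.451]
 [-1.    -0.004 -0.028  0.044]
 [-0.028  0.102  0.994  0.974]
 [ 0.     0.     0.     1.   ]]
0.1 [0.21211458 0.56063155 0.24155557] [-5.65135981e-01 -3.08987852e+00  2.44599957e-03] 0.011
```

View pics/scene0.png

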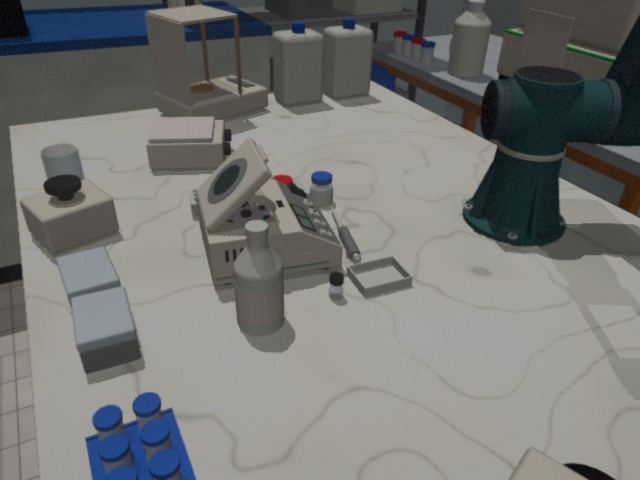

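View pics/top0.png

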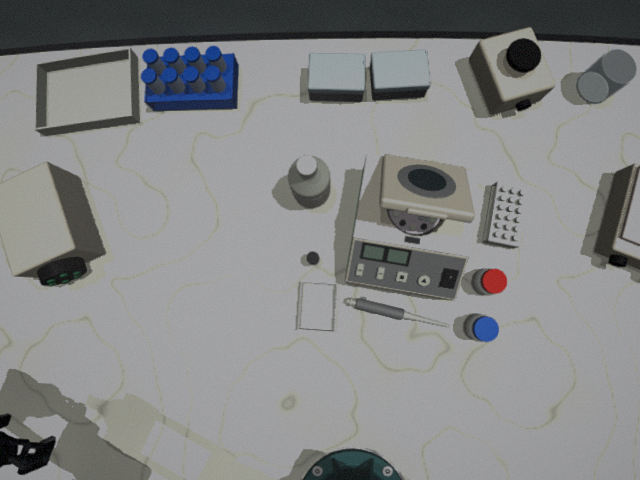

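The scene view shows the machine around (265,220). The top view shows it around (410,225), with the panel row near (410,277), the rocker at (449,277) and the start key at (424,281). The lid's front edge runs from (380,206) to (472,220). I'll enlarge both.

Run:
```python
import cv2
a=cv2.imread("pics/top0.png")[145:305,335:515]; cv2.imwrite("pics/c1.png",cv2.resize(a,None,fx=3.7,fy=3.7,interpolation=cv2.INTER_CUBIC))
a=cv2.imread("pics/scene0.png")[135:285,185:365]; cv2.imwrite("pics/c2.png",cv2.resize(a,None,fx=4,fy=4,interpolation=cv2.INTER_CUBIC))
```

```text
(no output)
```

View pics/c1.png

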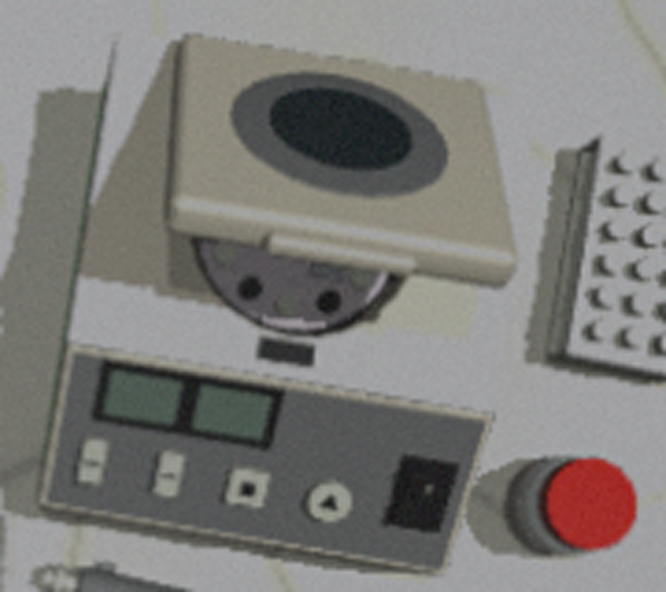

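View pics/c2.png

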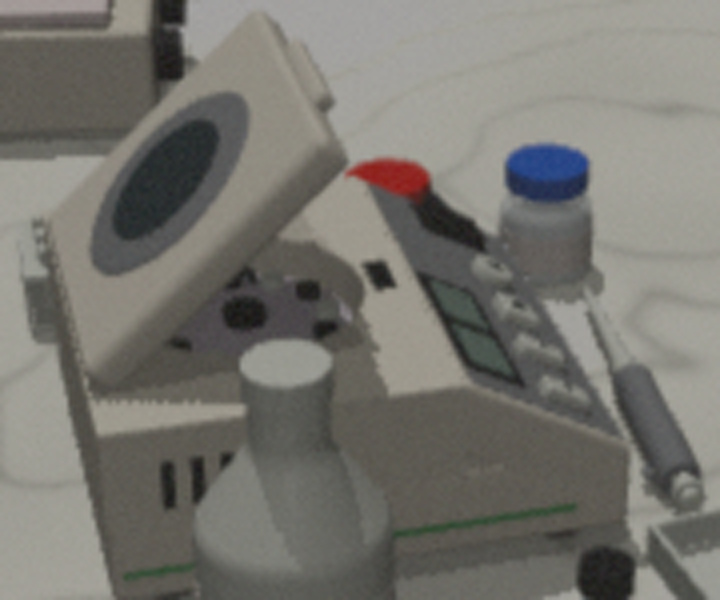

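```bash
cat > fit.py <<'E'
from plant import arm
import cv2,numpy as np
from scipy.optimize import least_squares
from scipy.spatial.transform import Rotation as R
C={n:arm.calibration(n) for n in("scene","top")}
def proj(n,P):
    c=C[n];E=np.array(c["extrinsics"]);p=(np.atleast_2d(P)-E[:3,3])@E[:3,:3]
    p=p*[1,-1,-1];K=np.array([[c["fx"],0,c["cx"]],[0,c["fy"],c["cy"]],[0,0,1]])
    return cv2.projectPoints(p,np.zeros(3),np.zeros(3),K,np.array(c["D"]))[0][:,0]
c3,s3=np.cos(np.pi/6),.5
def pan(s,y,n): return [-.13+s*c3-n*s3,y,.06+s*s3+n*c3]
def lid(d,y,h,a): # d in front of hinge, h above
    return [.112-d*np.cos(a)-h*np.sin(a),y,.112+d*np.sin(a)*1+h*np.cos(a)] if 0 else [.112-(d*np.cos(a)-h*np.sin(a)),y,.112+d*np.sin(a)+h*np.cos(a)]
def world(p,P): c,s=np.cos(p[2]),np.sin(p[2]);return np.atleast_2d(P)@np.array([[c,s,0],[-s,c,0],[0,0,1]])+[p[0],p[1],0]
def model(p):
    yr,a=p[3],p[4]
    k=[pan(.036,yr+d,.007) for d in(.048,.093,.136,.178)]
    return k,[pan(0,.115,0),pan(.1,.115,0)],[pan(0,-.115,0),pan(.1,-.115,0)],[lid(.152,.0825,.022,a),lid(.152,-.0825,.022,a)]
E
cat > run.py <<'E'
from fit import *
top=np.array([(330,501),(247,488),(169,473),(93,461),(41,508),(70,344),(441,573),(493,412),(172,212),(513,262)])/3.7+[335,145]
sc=np.array([(490,268),(517,307),(540,348),(565,390),(628,443),(470,387),(325,140),(258,12)])/4+[185,135]
def res(p):
    k,l,r,L=model(p)
    return np.r_[proj("top",world(p,k+l+r+L))-top,proj("scene",world(p,k+l+L))-sc].ravel()
f=least_squares(res,[.6,-.1,-.1,-.09,.7],loss="soft_l1");p=f.x
print(np.round(p,4));print(np.round(f.fun.reshape(-1,2),1))
np.save("p.npy",p)
W=lambda q:np.round(world(p,q)[0],4)
print("lid_edge",W(lid(.135,0,.022,p[4])),"shut",W(lid(.135,0,.022,0)),"start",W(pan(.036,p[3]+.048,.007)),"rmid",W(pan(.048,p[3],.010)),"far",W(pan(.06,p[3],.0125)))
E
python3 run.py
```

```text
[ 0.5828 -0.1196 -0.165  -0.0872  0.7098]
[[ 0.2 -0.3]
 [ 0.4 -0.4]
 [ 0.2  0.2]
 [ 0.   0. ]
 [-0.4 -0.7]
 [-0.5 -0.7]
 [ 2.2 -0.3]
 [ 1.2 -0.3]
 [-1.  -1.7]
 [ 2.2  0.2]
 [ 0.9  0.1]
 [ 0.2  0.2]
 [ 0.6  0. ]
 [ 0.7 -0.1]
 [ 1.6  1.3]
 [-0.8 -0.2]
 [ 1.8  0.6]
 [ 0.4 -1.2]]
lid_edge [ 0.6064 -0.1235  0.2167] shut [ 0.5601 -0.1158  0.134 ] start [ 0.4754 -0.1414  0.0841] rmid [ 0.4763 -0.1902  0.0927] far [ 0.4853 -0.1917  0.1008]
```

```bash
cat > go.py <<'E'
import sys;from fit import *
def delta(P,Rt):
    "units in current tool axes to put the tip centre at P (world) after turn; also turn units"
    s=arm.observe();Rc=R.from_rotvec(s["eef_rot"]);tcp=np.array(P)-.011*Rt.as_matrix()[:,2]
    print("t",round(s["t"],2),"xyz units",np.round(Rc.inv().apply(tcp-s["eef_pos"])/.04,2),"turn units",np.round(np.degrees((Rc.inv()*Rt).as_rotvec())/5,2),"F",np.round(s["wrist_force"],1),"w",round(s["gripper_width"],3),"tcp",np.round(s["eef_pos"],4))
p=np.load("p.npy");yaw=p[2]
def Rtool(t): # t = tilt toward panel normal, deg
    return R.from_euler("z",yaw)*R.from_matrix(np.array([[-1,0,0],[0,1,0],[0,0,-1.]]))*R.from_euler("y",-t,degrees=True)
E
python3 -m crank '[{"wz":-1,"z":-0.4,"jaw":-1},{"wz":-1,"z":-0.4,"jaw":-1},{"wz":-0.26,"x":-0.4,"y":-0.5,"jaw":-1},{"x":-0.63,"y":-0.77,"jaw":-1},{"x":-0.63,"y":-0.77,"jaw":-1},{"x":-0.63,"y":-0.77,"jaw":-1},{"x":-0.63,"y":-0.77,"jaw":-1},{"x":-0.63,"y":-0.77,"jaw":-1},{"x":-0.63,"y":-0.77,"jaw":-1},{"x":-0.63,"y":-0.77,"jaw":-1}]'
python3 -c "
from go import *
delta(world(p,lid(.135,0,.022,p[4]))[0]+[0,0,.04],Rtool(0))"
```

```text
t 0.1 xyz units [-15.27 -12.51  -0.64] turn units [-0.02 -0.   -2.26] F [ 0.4 -1.2 -0.6] w 0.085 tcp [0.2121 0.5606 0.2416]$[0]: bad value
```

```bash
python3 -m crank '[{"x":0,"y":0,"z":-0.4,"wx":0,"wy":0,"wz":-1,"jaw":-1}]'; python3 -m crank --help | head -20
```

```text
t: 0.18
eef_pos: [0.2113, 0.5589, 0.2549]
eef_rot: [-0.43, -3.11, 0.011]
wrist_force: [-0.6, 0.7, -0.9]
gripper_width: 0.0752
finger_force: 0.0invalid input: not JSON, or not a number
```

All seven keys have to be present in each row.

```bash
python3 -m crank '[{"x":0,"y":0,"z":-0.4,"wx":0,"wy":0,"wz":-1,"jaw":-1},{"x":-0.4,"y":-0.4,"z":0,"wx":0,"wy":0,"wz":-0.26,"jaw":-1},{"x":-0.77,"y":-0.63,"z":0,"wx":0,"wy":0,"wz":0,"jaw":-1},{"x":-0.77,"y":-0.63,"z":0,"wx":0,"wy":0,"wz":0,"jaw":-1},{"x":-0.77,"y":-0.63,"z":0,"wx":0,"wy":0,"wz":0,"jaw":-1},{"x":-0.77,"y":-0.63,"z":0,"wx":0,"wy":0,"wz":0,"jaw":-1},{"x":-0.77,"y":-0.63,"z":0,"wx":0,"wy":0,"wz":0,"jaw":-1}]'
python3 -c "
from go import *
delta(world(p,lid(.135,0,.022,p[4]))[0]+[0,0,.04],Rtool(0))"
```

```text
t: 0.77
eef_pos: [0.3569, 0.3912, 0.274]
eef_rot: [-0.257, -3.131, 0.001]
wrist_force: [1.0, 0.3, 0.2]
gripper_width: -0.0
finger_force: 0.0
t 0.77 xyz units [ -8.25 -11.68   0.16] turn units [-0.01 -0.    0.01] F [1.  0.3 0.2] w -0.0 tcp [0.3569 0.3912 0.274 ]
```

```bash
python3 -m crank '[{"x":-0.57,"y":-0.82,"z":-0.05,"wx":0,"wy":0,"wz":0,"jaw":-1},{"x":-0.57,"y":-0.82,"z":-0.05,"wx":0,"wy":0,"wz":0,"jaw":-1},{"x":-0.57,"y":-0.82,"z":0,"wx":0,"wy":0,"wz":0,"jaw":-1},{"x":-0.57,"y":-0.82,"z":0,"wx":0,"wy":0,"wz":0,"jaw":-1},{"x":-0.57,"y":-0.82,"z":0,"wx":0,"wy":0,"wz":0,"jaw":-1},{"x":-0.57,"y":-0.82,"z":0,"wx":0,"wy":0,"wz":0,"jaw":-1},{"x":-0.57,"y":-0.82,"z":0,"wx":0,"wy":0,"wz":0,"jaw":-1},{"x":-0.57,"y":-0.82,"z":0,"wx":0,"wy":0,"wz":0,"jaw":-1},{"x":-0.57,"y":-0.82,"z":0,"wx":0,"wy":0,"wz":0,"jaw":-1},{"x":-0.57,"y":-0.82,"z":0,"wx":0,"wy":0,"wz":0,"jaw":-1}]'
python3 -m crank '[{"x":-0.57,"y":-0.82,"z":0,"wx":0,"wy":0,"wz":0,"jaw":-1},{"x":-0.57,"y":-0.82,"z":0,"wx":0,"wy":0,"wz":0,"jaw":-1},{"x":-0.57,"y":-0.82,"z":0,"wx":0,"wy":0,"wz":0,"jaw":-1},{"x":0,"y":0,"z":0,"wx":0,"wy":0,"wz":0,"jaw":-1},{"x":0,"y":0,"z":0,"wx":0,"wy":0,"wz":0,"jaw":-1}]'
python3 - <<'E'
from go import *
delta(world(p,lid(.135,0,.022,p[4]))[0]+[0,0,.04],Rtool(0))
for a in(p[4],.55,.4,.25,.1,0):delta(world(p,lid(.13,0,.022,a))[0],Rtool(0))
a=arm.camera("top")[145:305,335:515,::-1];b=arm.camera("scene")[135:285,185:365,::-1]
cv2.imwrite("pics/d.png",np.hstack([cv2.resize(x,(400,340),interpolation=cv2.INTER_CUBIC) for x in(a,b)]))
E
```

```text
t: 1.6
eef_pos: [0.5277, 0.03, 0.278]
eef_rot: [-0.258, -3.13, -0.0]
wrist_force: [-0.1, 0.1, 0.3]
gripper_width: -0.0002
finger_force: 0.0
t: 2.02
eef_pos: [0.5793, -0.0783, 0.2775]
eef_rot: [-0.264, -3.13, 0.0]
wrist_force: [-0.3, 0.5, -0.3]
gripper_width: 0.0001
finger_force: 0.0
t 2.02 xyz units [-0.85 -1.    0.25] turn units [-0.   -0.01 -0.03] F [-0.3  0.5 -0.3] w 0.0 tcp [ 0.5793 -0.0783  0.2775]
t 2.02 xyz units [-0.95 -1.    1.33] turn units [-0.   -0.01 -0.03] F [-0.3  0.5 -0.3] w 0.0 tcp [ 0.5793 -0.0783  0.2775]
t 2.02 xyz units [-0.57 -1.    1.7 ] turn units [-0.   -0.01 -0.03] F [-0.3  0.5 -0.3] w 0.0 tcp [ 0.5793 -0.0783  0.2775]
t 2.02 xyz units [-0.28 -1.    2.09] turn units [-0.   -0.01 -0.03] F [-0.3  0.5 -0.3] w 0.0 tcp [ 0.5793 -0.0783  0.2775]
t 2.02 xyz units [-0.05 -1.    2.53] turn units [-0.   -0.01 -0.03] F [-0.3  0.5 -0.3] w 0.0 tcp [ 0.5793 -0.0783  0.2775]
t 2.02 xyz units [ 0.12 -1.    2.99] turn units [-0.   -0.01 -0.03] F [-0.3  0.5 -0.3] w 0.0 tcp [ 0.5793 -0.0783  0.2775]
t 2.02 xyz units [ 0.19 -1.    3.31] turn units [-0.   -0.01 -0.03] F [-0.3  0.5 -0.3] w 0.0 tcp [ 0.5793 -0.0783  0.2775]
```

View pics/d.png

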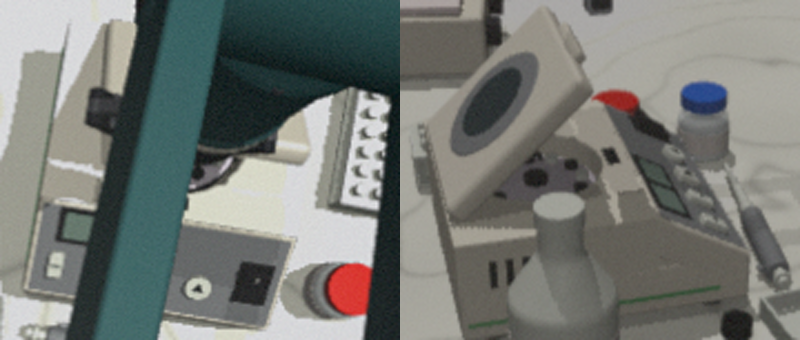

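```bash
python3 -m crank '[{"x":-0.5,"y":-0.5,"z":0,"wx":0,"wy":0,"wz":0,"jaw":-1},{"x":-0.45,"y":-0.5,"z":0,"wx":0,"wy":0,"wz":0,"jaw":-1},{"x":0,"y":0,"z":0.3,"wx":0,"wy":0,"wz":0,"jaw":-1},{"x":0,"y":0,"z":0.3,"wx":0,"wy":0,"wz":0,"jaw":-1},{"x":0,"y":0,"z":0.2,"wx":0,"wy":0,"wz":0,"jaw":-1},{"x":0,"y":0,"z":0.2,"wx":0,"wy":0,"wz":0,"jaw":-1}]'
python3 -m crank '[{"x":0.1,"y":0,"z":0.2,"wx":0,"wy":0,"wz":0,"jaw":-1},{"x":0.14,"y":0,"z":0.2,"wx":0,"wy":0,"wz":0,"jaw":-1},{"x":0.14,"y":0,"z":0.2,"wx":0,"wy":0,"wz":0,"jaw":-1},{"x":0.14,"y":0,"z":0.2,"wx":0,"wy":0,"wz":0,"jaw":-1},{"x":0.12,"y":0,"z":0.2,"wx":0,"wy":0,"wz":0,"jaw":-1}]'
python3 - <<'E'
from go import *
for a in(.4,.25,.1,0):delta(world(p,lid(.13,0,.022,a))[0],Rtool(0))
E
```

```text
t: 2.62
eef_pos: [0.6091, -0.1204, 0.2376]
eef_rot: [-0.256, -3.13, -0.001]
wrist_force: [1.0, -0.5, 4.2]
gripper_width: -0.0001
finger_force: 1.9
t: 3.03
eef_pos: [0.5835, -0.1174, 0.1978]
eef_rot: [-0.258, -3.131, -0.0]
wrist_force: [-0.4, 0.6, 1.5]
gripper_width: 0.0001
finger_force: 0.8
t 3.03 xyz units [-0.01 -0.06  0.1 ] turn units [ 0.   -0.    0.01] F [-0.4  0.6  1.5] w 0.0 tcp [ 0.5835 -0.1174  0.1978]
t 3.03 xyz units [ 0.22 -0.06  0.53] turn units [ 0.   -0.    0.01] F [-0.4  0.6  1.5] w 0.0 tcp [ 0.5835 -0.1174  0.1978]
t 3.03 xyz units [ 0.39 -0.06  1.  ] turn units [ 0.   -0.    0.01] F [-0.4  0.6  1.5] w 0.0 tcp [ 0.5835 -0.1174  0.1978]
t 3.03 xyz units [ 0.46 -0.06  1.32] turn units [ 0.   -0.    0.01] F [-0.4  0.6  1.5] w 0.0 tcp [ 0.5835 -0.1174  0.1978]
```

In contact and following the arc.

```bash
python3 -m crank '[{"x":0.08,"y":0,"z":0.2,"wx":0,"wy":0,"wz":0,"jaw":-1},{"x":0.08,"y":0,"z":0.2,"wx":0,"wy":0,"wz":0,"jaw":-1},{"x":0.08,"y":0,"z":0.2,"wx":0,"wy":0,"wz":0,"jaw":-1},{"x":0.07,"y":0,"z":0.2,"wx":0,"wy":0,"wz":0,"jaw":-1},{"x":0.05,"y":0,"z":0.15,"wx":0,"wy":0,"wz":0,"jaw":-1}]'
python3 -m crank '[{"x":0.03,"y":0,"z":0.12,"wx":0,"wy":0,"wz":0,"jaw":-1},{"x":0,"y":0,"z":0.1,"wx":0,"wy":0,"wz":0,"jaw":-1}]'
python3 -m crank '[{"x":0,"y":0,"z":0.1,"wx":0,"wy":0,"wz":0,"jaw":-1}]'
python3 -m crank '[{"x":0,"y":0,"z":0.1,"wx":0,"wy":0,"wz":0,"jaw":-1}]'
```

```text
t: 3.45
eef_pos: [0.5699, -0.1154, 0.1592]
eef_rot: [-0.258, -3.13, 0.0]
wrist_force: [0.9, -0.8, 0.8]
gripper_width: -0.0001
finger_force: 0.6
t: 3.62
eef_pos: [0.5685, -0.1152, 0.1522]
eef_rot: [-0.258, -3.13, 0.0]
wrist_force: [-9.4, 0.5, 19.4]
gripper_width: -0.0001
finger_force: 8.9
t: 3.7
eef_pos: [0.5678, -0.115, 0.1481]
eef_rot: [-0.258, -3.128, -0.0]
wrist_force: [-5.0, 0.4, 6.8]
gripper_width: -0.0
finger_force: 3.0
t: 3.78
eef_pos: [0.5684, -0.1151, 0.1443]
eef_rot: [-0.258, -3.13, 0.0]
wrist_force: [-17.0, 4.2, 61.0]
gripper_width: 0.0001
finger_force: 31.0
```

The catch force peaked and dropped, then the tip hit a hard stop at z = 0.133, which is the shut height. I'll retreat and check.

```bash
python3 -m crank '[{"x":0,"y":0,"z":-0.5,"wx":0,"wy":0,"wz":0,"jaw":-1},{"x":0,"y":0,"z":-1,"wx":0,"wy":0,"wz":0,"jaw":-1},{"x":0.5,"y":0,"z":-0.5,"wx":0,"wy":0,"wz":0,"jaw":-1},{"x":0.5,"y":0,"z":0,"wx":0,"wy":0,"wz":0,"jaw":-1},{"x":0,"y":0,"z":0,"wx":0,"wy":0,"wz":0,"jaw":-1}]'
python3 - <<'E'
from go import *
for n in(.07,.03,.015,.008):delta(world(p,pan(.066,p[3],n))[0],Rtool(30))
b=arm.camera("scene")[135:285,185:365,::-1]
cv2.imwrite("pics/e.png",cv2.resize(b,(720,600),interpolation=cv2.INTER_CUBIC))
E
```

```text
t: 4.2
eef_pos: [0.5275, -0.1082, 0.2246]
eef_rot: [-0.258, -3.131, 0.001]
wrist_force: [-1.3, 0.3, -1.0]
gripper_width: 0.0001
finger_force: 0.0
t 4.2 xyz units [ 1.43 -2.23  1.54] turn units [-0.   -6.    0.01] F [-1.3  0.3 -1. ] w 0.0 tcp [ 0.5275 -0.1082  0.2246]
t 4.2 xyz units [ 0.93 -2.23  2.4 ] turn units [-0.   -6.    0.01] F [-1.3  0.3 -1. ] w 0.0 tcp [ 0.5275 -0.1082  0.2246]
t 4.2 xyz units [ 0.74 -2.23  2.73] turn units [-0.   -6.    0.01] F [-1.3  0.3 -1. ] w 0.0 tcp [ 0.5275 -0.1082  0.2246]
t 4.2 xyz units [ 0.65 -2.23  2.88] turn units [-0.   -6.    0.01] F [-1.3  0.3 -1. ] w 0.0 tcp [ 0.5275 -0.1082  0.2246]
```

View pics/e.png

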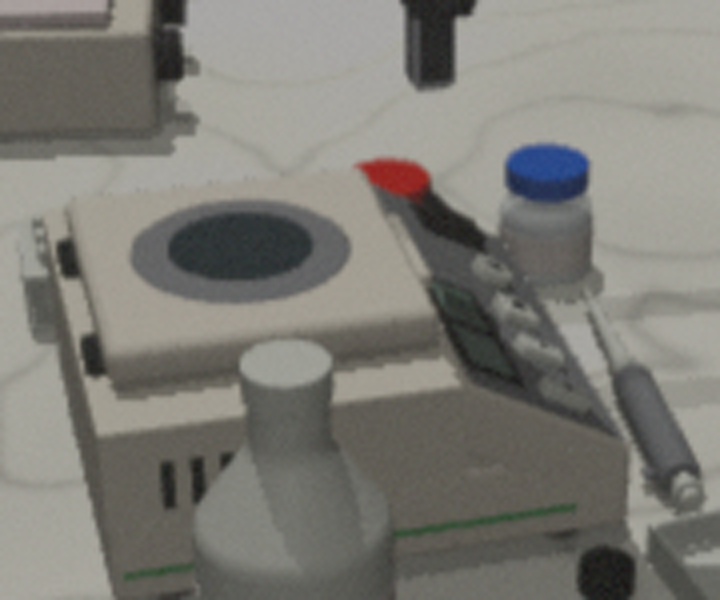

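The lid lies flat and shut. The fingertip is at about (430,85), clear of everything. Next I go over the rocker and tilt.

```bash
python3 -m crank '[{"x":0.5,"y":-0.75,"z":0,"wx":0,"wy":0,"wz":0,"jaw":-1},{"x":0.5,"y":-0.75,"z":0,"wx":0,"wy":0,"wz":0,"jaw":-1},{"x":0.43,"y":-0.73,"z":0,"wx":0,"wy":0,"wz":0,"jaw":-1},{"x":0,"y":0,"z":0,"wx":0,"wy":-1,"wz":0,"jaw":-1},{"x":0,"y":0,"z":0,"wx":0,"wy":-1,"wz":0,"jaw":-1},{"x":0,"y":0,"z":0,"wx":0,"wy":-1,"wz":0,"jaw":-1},{"x":0,"y":0,"z":0,"wx":0,"wy":-1,"wz":0,"jaw":-1},{"x":0,"y":0,"z":0,"wx":0,"wy":-1,"wz":0,"jaw":-1},{"x":0,"y":0,"z":0,"wx":0,"wy":-1,"wz":0,"jaw":-1},{"x":0,"y":0,"z":0,"wx":0,"wy":0,"wz":0,"jaw":-1}]'
python3 - <<'E'
from go import *
for n in(.07,.03,.015,.008):delta(world(p,pan(.066,p[3],n))[0],Rtool(30))
E
```

```text
t: 5.08
eef_pos: [0.4558, -0.1853, 0.2209]
eef_rot: [0.218, 2.614, -0.053]
wrist_force: [-1.2, 0.5, -0.5]
gripper_width: -0.0004
finger_force: 0.0
t 5.08 xyz units [ 0.69 -0.04  1.27] turn units [ 0.03 -0.05 -0.02] F [-1.2  0.5 -0.5] w -0.0 tcp [ 0.4558 -0.1853  0.2209]
t 5.08 xyz units [ 0.69 -0.05  2.27] turn units [ 0.03 -0.05 -0.02] F [-1.2  0.5 -0.5] w -0.0 tcp [ 0.4558 -0.1853  0.2209]
t 5.08 xyz units [ 0.69 -0.05  2.64] turn units [ 0.03 -0.05 -0.02] F [-1.2  0.5 -0.5] w -0.0 tcp [ 0.4558 -0.1853  0.2209]
t 5.08 xyz units [ 0.69 -0.05  2.82] turn units [ 0.03 -0.05 -0.02] F [-1.2  0.5 -0.5] w -0.0 tcp [ 0.4558 -0.1853  0.2209]
```

```bash
python3 -m crank '[{"x":0.35,"y":-0.05,"z":0.5,"wx":0,"wy":0,"wz":0,"jaw":-1},{"x":0.34,"y":0,"z":0.7,"wx":0,"wy":0,"wz":0,"jaw":-1},{"x":0,"y":0,"z":0.7,"wx":0,"wy":0,"wz":0,"jaw":-1},{"x":0,"y":0,"z":0.35,"wx":0,"wy":0,"wz":0,"jaw":-1},{"x":0,"y":0,"z":0,"wx":0,"wy":0,"wz":0,"jaw":-1}]'
python3 - <<'E'
from go import *
for n in(.03,.015,.008):delta(world(p,pan(.066,p[3],n))[0],Rtool(30))
b=arm.camera("scene")[145:245,260:380,::-1];a=arm.camera("top")[225:325,395:515,::-1]
cv2.imwrite("pics/f.png",np.hstack([cv2.resize(x,(400,333),interpolation=cv2.INTER_CUBIC) for x in(a,b)]))
E
```

```text
t: 5.5
eef_pos: [0.4806, -0.1926, 0.129]
eef_rot: [0.217, 2.617, -0.052]
wrist_force: [1.2, -0.0, 0.3]
gripper_width: -0.0003
finger_force: 0.0
t 5.5 xyz units [ 0.11  0.04 -0.05] turn units [ 0.04 -0.08 -0.01] F [ 1.2 -0.   0.3] w -0.0 tcp [ 0.4806 -0.1926  0.129 ]
t 5.5 xyz units [0.1  0.04 0.33] turn units [ 0.04 -0.08 -0.01] F [ 1.2 -0.   0.3] w -0.0 tcp [ 0.4806 -0.1926  0.129 ]
t 5.5 xyz units [0.1  0.04 0.5 ] turn units [ 0.04 -0.08 -0.01] F [ 1.2 -0.   0.3] w -0.0 tcp [ 0.4806 -0.1926  0.129 ]
```

View pics/f.png

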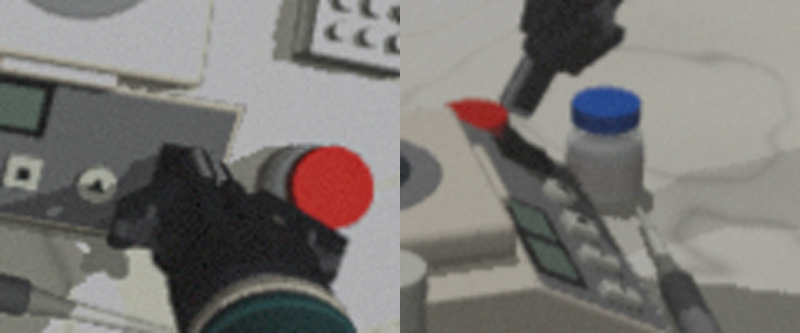

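The fingertip is over the far half of the rocker, at (190,155) in the left crop, and clear of the red jar. Pressing now.

```bash
python3 -m crank '[{"x":0.08,"y":0.04,"z":0.15,"wx":0,"wy":0,"wz":0,"jaw":-1},{"x":0,"y":0,"z":0.12,"wx":0,"wy":0,"wz":0,"jaw":-1}]'
for i in 1; do python3 -m crank '[{"x":0,"y":0,"z":0.06,"wx":0,"wy":0,"wz":0,"jaw":-1}]';done
python3 -m crank '[{"x":0,"y":0,"z":0.06,"wx":0,"wy":0,"wz":0,"jaw":-1}]'
python3 -m crank '[{"x":0,"y":0,"z":0.06,"wx":0,"wy":0,"wz":0,"jaw":-1}]'
python3 -c "
from go import *
for n in(.008,):delta(world(p,pan(.066,p[3],n))[0],Rtool(30))"
```

```text
t: 5.77
eef_pos: [0.4833, -0.191, 0.1234]
eef_rot: [0.216, 2.616, -0.057]
wrist_force: [-0.3, -0.8, 0.5]
gripper_width: -0.0003
finger_force: 0.0
t: 5.85
eef_pos: [0.4851, -0.1915, 0.122]
eef_rot: [0.216, 2.616, -0.058]
wrist_force: [0.1, 0.8, 0.5]
gripper_width: 0.0002
finger_force: 0.0
t: 5.93
eef_pos: [0.4865, -0.1917, 0.1206]
eef_rot: [0.217, 2.617, -0.058]
wrist_force: [0.5, 1.1, -0.0]
gripper_width: 0.0001
finger_force: 0.0
t: 6.02
eef_pos: [0.4878, -0.1918, 0.119]
eef_rot: [0.217, 2.618, -0.058]
wrist_force: [-0.0, 0.1, -0.1]
gripper_width: 0.0002
finger_force: 0.0
t 6.02 xyz units [ 0.13 -0.01  0.2 ] turn units [-0.01 -0.09 -0.  ] F [-0.   0.1 -0.1] w 0.0 tcp [ 0.4878 -0.1918  0.119 ]
```

```bash
python3 -m crank '[{"x":0.13,"y":0,"z":0.05,"wx":0,"wy":0,"wz":0,"jaw":-1}]'
python3 -m crank '[{"x":0,"y":0,"z":0.06,"wx":0,"wy":0,"wz":0,"jaw":-1}]'
python3 -m crank '[{"x":0,"y":0,"z":0.06,"wx":0,"wy":0,"wz":0,"jaw":-1}]'
python3 -m crank '[{"x":0,"y":0,"z":0.06,"wx":0,"wy":0,"wz":0,"jaw":-1}]'
python3 -c "
from go import *
for n in(.008,):delta(world(p,pan(.066,p[3],n))[0],Rtool(30))"
```

```text
t: 6.1
eef_pos: [0.4857, -0.1912, 0.117]
eef_rot: [0.219, 2.622, -0.059]
wrist_force: [0.1, -0.4, 0.9]
gripper_width: -0.0001
finger_force: 0.1
t: 6.18
eef_pos: [0.4865, -0.1911, 0.1154]
eef_rot: [0.22, 2.624, -0.06]
wrist_force: [-1.0, -0.1, 7.5]
gripper_width: 0.0001
finger_force: 3.7
t: 6.27
eef_pos: [0.4883, -0.1914, 0.1141]
eef_rot: [0.22, 2.624, -0.06]
wrist_force: [1.2, 0.5, 5.2]
gripper_width: -0.0002
finger_force: 1.9
t: 6.35
eef_pos: [0.4897, -0.1915, 0.1125]
eef_rot: [0.221, 2.626, -0.06]
wrist_force: [0.6, 0.1, 1.8]
gripper_width: -0.0001
finger_force: 0.6
t 6.35 xyz units [ 0.09 -0.02  0.04] turn units [-0.04 -0.18 -0.02] F [0.6 0.1 1.8] w -0.0 tcp [ 0.4897 -0.1915  0.1125]
```

```bash
python3 -m crank '[{"x":0.06,"y":0,"z":0.04,"wx":0,"wy":0,"wz":0,"jaw":-1}]'
python3 -m crank '[{"x":0,"y":0,"z":0.04,"wx":0,"wy":0,"wz":0,"jaw":-1}]'
python3 -m crank '[{"x":0,"y":0,"z":0.04,"wx":0,"wy":0,"wz":0,"jaw":-1}]'
python3 -c "
from go import *
for n in(.008,):delta(world(p,pan(.066,p[3],n))[0],Rtool(30))"
```

```text
t: 6.43
eef_pos: [0.4892, -0.1913, 0.1111]
eef_rot: [0.221, 2.628, -0.06]
wrist_force: [3.3, 0.7, 14.6]
gripper_width: 0.0002
finger_force: 6.2
t: 6.52
eef_pos: [0.4898, -0.1913, 0.1106]
eef_rot: [0.222, 2.628, -0.061]
wrist_force: [-21.5, 1.1, 40.4]
gripper_width: -0.0001
finger_force: 23.0
t: 6.6
eef_pos: [0.49, -0.1913, 0.1103]
eef_rot: [0.222, 2.628, -0.062]
wrist_force: [-32.9, 4.0, 59.2]
gripper_width: 0.0002
finger_force: 33.9
t 6.6 xyz units [ 0.07 -0.03 -0.01] turn units [-0.06 -0.21 -0.02] F [-32.9   4.   59.2] w 0.0 tcp [ 0.49   -0.1913  0.1103]
```

Hard stop after the snap, so the rocker is over. I'll back off and go above the start key.

```bash
python3 -m crank '[{"x":0,"y":0,"z":-0.5,"wx":0,"wy":0,"wz":0,"jaw":-1},{"x":0,"y":0,"z":-1,"wx":0,"wy":0,"wz":0,"jaw":-1},{"x":0,"y":0,"z":-0.5,"wx":0,"wy":0,"wz":0,"jaw":-1},{"x":0.6,"y":0.6,"z":0,"wx":0,"wy":-0.2,"wz":0,"jaw":-1},{"x":0.2,"y":0.6,"z":0,"wx":0,"wy":0,"wz":0,"jaw":-1},{"x":0,"y":0,"z":0,"wx":0,"wy":0,"wz":0,"jaw":-1}]'
python3 - <<'E'
from go import *
for n in(.03,.007,.003):delta(world(p,pan(.036,p[3]+.048,n))[0],Rtool(30))
b=arm.camera("scene")[145:245,260:380,::-1];a=arm.camera("top")[225:325,395:515,::-1]
cv2.imwrite("pics/g.png",np.hstack([cv2.resize(x,(400,333),interpolation=cv2.INTER_CUBIC) for x in(a,b)]))
E
```

```text
t: 7.1
eef_pos: [0.4286, -0.1268, 0.1607]
eef_rot: [0.219, 2.619, -0.053]
wrist_force: [0.2, 0.2, -0.1]
gripper_width: 0.0003
finger_force: 0.0
t 7.1 xyz units [-0.11 -0.17  1.41] turn units [ 0.03 -0.11 -0.03] F [ 0.2  0.2 -0.1] w 0.0 tcp [ 0.4286 -0.1268  0.1607]
t 7.1 xyz units [-0.11 -0.17  1.99] turn units [ 0.03 -0.11 -0.03] F [ 0.2  0.2 -0.1] w 0.0 tcp [ 0.4286 -0.1268  0.1607]
t 7.1 xyz units [-0.11 -0.17  2.09] turn units [ 0.03 -0.11 -0.03] F [ 0.2  0.2 -0.1] w 0.0 tcp [ 0.4286 -0.1268  0.1607]
```

View pics/g.png

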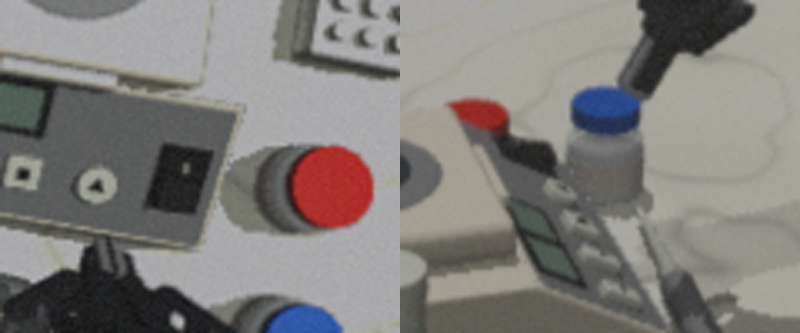

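The rocker has tipped: in the scene crop the near half now stands up at (530,155). The keys are unpressed. Next is the start key.

```bash
python3 -m crank '[{"x":-0.1,"y":-0.17,"z":0.5,"wx":0,"wy":-0.1,"wz":0,"jaw":-1},{"x":0,"y":0,"z":0.6,"wx":0,"wy":0,"wz":0,"jaw":-1},{"x":0,"y":0,"z":0.4,"wx":0,"wy":0,"wz":0,"jaw":-1},{"x":0,"y":0,"z":0.1,"wx":0,"wy":0,"wz":0,"jaw":-1},{"x":0,"y":0,"z":0,"wx":0,"wy":0,"wz":0,"jaw":-1}]'
python3 -c "
from go import *
for n in(.007,.003):delta(world(p,pan(.036,p[3]+.048,n))[0],Rtool(30))"
```

```text
t: 7.62
eef_pos: [0.4716, -0.1446, 0.1183]
eef_rot: [0.222, 2.62, -0.064]
wrist_force: [-0.7, -0.6, -0.8]
gripper_width: 0.0004
finger_force: 0.0
t 7.62 xyz units [0.35 0.1  0.51] turn units [-0.07 -0.11 -0.03] F [-0.7 -0.6 -0.8] w 0.0 tcp [ 0.4716 -0.1446  0.1183]
t 7.62 xyz units [0.35 0.1  0.61] turn units [-0.07 -0.11 -0.03] F [-0.7 -0.6 -0.8] w 0.0 tcp [ 0.4716 -0.1446  0.1183]
```

```bash
python3 -m crank '[{"x":0.32,"y":0.1,"z":0.1,"wx":0,"wy":0,"wz":0,"jaw":-1},{"x":0.05,"y":0,"z":0.2,"wx":0,"wy":0,"wz":0,"jaw":-1},{"x":0,"y":0,"z":0,"wx":0,"wy":0,"wz":0,"jaw":-1}]'
python3 -c "
from go import *
for n in(.007,.003):delta(world(p,pan(.036,p[3]+.048,n))[0],Rtool(30))"
```

```text
t: 7.87
eef_pos: [0.4674, -0.1372, 0.11]
eef_rot: [0.228, 2.635, -0.065]
wrist_force: [-0.6, -0.2, -0.1]
gripper_width: -0.0
finger_force: 0.0
t 7.87 xyz units [ 0.13 -0.07  0.4 ] turn units [-0.1  -0.28 -0.06] F [-0.6 -0.2 -0.1] w -0.0 tcp [ 0.4674 -0.1372  0.11  ]
t 7.87 xyz units [ 0.13 -0.07  0.5 ] turn units [-0.1  -0.28 -0.06] F [-0.6 -0.2 -0.1] w -0.0 tcp [ 0.4674 -0.1372  0.11  ]
```

```bash
python3 -c "
from go import *
print(np.round(arm.observe()['q'],3))
for t in(30,20,15):delta(world(p,pan(.036,p[3]+.048,.012))[0],Rtool(t))"
```

```text
[-0.562  0.281  2.293  1.07   0.203 -2.979]
t 7.87 xyz units [ 0.13 -0.07  0.27] turn units [-0.1  -0.28 -0.06] F [-0.6 -0.2 -0.1] w -0.0 tcp [ 0.4674 -0.1372  0.11  ]
t 7.87 xyz units [ 0.08 -0.07  0.27] turn units [-0.09  1.72 -0.07] F [-0.6 -0.2 -0.1] w -0.0 tcp [ 0.4674 -0.1372  0.11  ]
t 7.87 xyz units [ 0.06 -0.07  0.28] turn units [-0.09  2.72 -0.07] F [-0.6 -0.2 -0.1] w -0.0 tcp [ 0.4674 -0.1372  0.11  ]
```

Joints 5 and 6 are at their range limits, so I'm backing off and using less tilt (12°), with the contact on the tip's far edge.

```bash
python3 -m crank '[{"x":0,"y":0,"z":-0.5,"wx":0,"wy":0.5,"wz":0,"jaw":-1},{"x":0,"y":0,"z":-0.4,"wx":0,"wy":1,"wz":0,"jaw":-1},{"x":0,"y":0,"z":-0.2,"wx":0,"wy":1,"wz":0,"jaw":-1},{"x":0,"y":0,"z":0,"wx":0,"wy":0.8,"wz":0,"jaw":-1},{"x":0,"y":0,"z":0,"wx":0,"wy":0,"wz":0,"jaw":-1},{"x":0,"y":0,"z":0,"wx":0,"wy":0,"wz":0,"jaw":-1}]'
python3 -c "
from go import *
print(np.round(arm.observe()['q'],3))
for n in(.03,.012,.003):
  T=Rtool(12);delta(world(p,pan(.036,p[3]+.048,n))[0]+T.as_matrix()[:,0]*.010,T)"
```

```text
t: 8.37
eef_pos: [0.4705, -0.1246, 0.1279]
eef_rot: [0.213, 2.762, -0.003]
wrist_force: [0.1, 0.5, -0.3]
gripper_width: -0.0
finger_force: 0.0
[-0.517  0.235  2.167  0.376  0.428 -2.253]
t 8.37 xyz units [ 0.51 -0.4   0.2 ] turn units [0.34 1.84 0.09] F [ 0.1  0.5 -0.3] w -0.0 tcp [ 0.4705 -0.1246  0.1279]
t 8.37 xyz units [ 0.44 -0.41  0.64] turn units [0.34 1.84 0.09] F [ 0.1  0.5 -0.3] w -0.0 tcp [ 0.4705 -0.1246  0.1279]
t 8.37 xyz units [ 0.41 -0.42  0.87] turn units [0.34 1.84 0.09] F [ 0.1  0.5 -0.3] w -0.0 tcp [ 0.4705 -0.1246  0.1279]
```

```bash
python3 -m crank '[{"x":0,"y":0,"z":-0.3,"wx":0.3,"wy":0.9,"wz":0,"jaw":-1},{"x":0,"y":-0.4,"z":0,"wx":0,"wy":0.9,"wz":0.1,"jaw":-1},{"x":0.3,"y":0,"z":0,"wx":0,"wy":0,"wz":0,"jaw":-1},{"x":0,"y":0,"z":0,"wx":0,"wy":0,"wz":0,"jaw":-1},{"x":0,"y":0,"z":0,"wx":0,"wy":0,"wz":0,"jaw":-1}]'
python3 -c "
from go import *
print(np.round(arm.observe()['q'],3))
for n in(.03,.012,.003):
  T=Rtool(12);delta(world(p,pan(.036,p[3]+.048,n))[0]+T.as_matrix()[:,0]*.010,T)"
```

```text
t: 8.78
eef_pos: [0.4508, -0.1352, 0.1318]
eef_rot: [0.242, 2.907, -0.003]
wrist_force: [-0.7, 0.6, -0.6]
gripper_width: -0.0
finger_force: 0.0
[-0.508  0.236  2.079  0.154  0.626 -2.029]
t 8.78 xyz units [ 0.07 -0.06  0.48] turn units [ 0.18  0.17 -0.03] F [-0.7  0.6 -0.6] w -0.0 tcp [ 0.4508 -0.1352  0.1318]
t 8.78 xyz units [-0.07 -0.07  0.91] turn units [ 0.18  0.17 -0.03] F [-0.7  0.6 -0.6] w -0.0 tcp [ 0.4508 -0.1352  0.1318]
t 8.78 xyz units [-0.13 -0.07  1.12] turn units [ 0.18  0.17 -0.03] F [-0.7  0.6 -0.6] w -0.0 tcp [ 0.4508 -0.1352  0.1318]
```

```bash
python3 -m crank '[{"x":0,"y":-0.07,"z":0.3,"wx":0.15,"wy":0.15,"wz":0,"jaw":-1},{"x":-0.07,"y":0,"z":0.3,"wx":0,"wy":0,"wz":0,"jaw":-1},{"x":0,"y":0,"z":0.2,"wx":0,"wy":0,"wz":0,"jaw":-1},{"x":0,"y":0,"z":0,"wx":0,"wy":0,"wz":0,"jaw":-1}]'
python3 -c "
from go import *
for n in(.012,.007,.003):
  T=Rtool(12);delta(world(p,pan(.036,p[3]+.048,n))[0]+T.as_matrix()[:,0]*.010,T)"
```

```text
t: 9.12
eef_pos: [0.4601, -0.1397, 0.1003]
eef_rot: [0.245, 2.922, -0.022]
wrist_force: [-0.5, -0.3, -0.3]
gripper_width: -0.0001
finger_force: 0.0
t 9.12 xyz units [-0.    0.02  0.08] turn units [ 0.02 -0.   -0.03] F [-0.5 -0.3 -0.3] w -0.0 tcp [ 0.4601 -0.1397  0.1003]
t 9.12 xyz units [-0.04  0.02  0.2 ] turn units [ 0.02 -0.   -0.03] F [-0.5 -0.3 -0.3] w -0.0 tcp [ 0.4601 -0.1397  0.1003]
t 9.12 xyz units [-0.07  0.02  0.3 ] turn units [ 0.02 -0.   -0.03] F [-0.5 -0.3 -0.3] w -0.0 tcp [ 0.4601 -0.1397  0.1003]
```

```bash
python3 -m crank '[{"x":-0.03,"y":0.02,"z":0.1,"wx":0,"wy":0,"wz":0,"jaw":-1},{"x":-0.02,"y":0,"z":0.06,"wx":0,"wy":0,"wz":0,"jaw":-1}]'
python3 -m crank '[{"x":-0.01,"y":0,"z":0.04,"wx":0,"wy":0,"wz":0,"jaw":-1}]'
python3 -m crank '[{"x":-0.01,"y":0,"z":0.04,"wx":0,"wy":0,"wz":0,"jaw":-1}]'
python3 -m crank '[{"x":-0.01,"y":0,"z":0.04,"wx":0,"wy":0,"wz":0,"jaw":-1}]'
python3 -c "
from go import *
for n in(.007,.003):
  T=Rtool(12);delta(world(p,pan(.036,p[3]+.048,n))[0]+T.as_matrix()[:,0]*.010,T)"
```

```text
t: 9.28
eef_pos: [0.4645, -0.1402, 0.0959]
eef_rot: [0.245, 2.92, -0.024]
wrist_force: [0.7, 0.1, -0.4]
gripper_width: -0.0002
finger_force: 0.0
t: 9.37
eef_pos: [0.4655, -0.1406, 0.0947]
eef_rot: [0.245, 2.92, -0.025]
wrist_force: [-0.8, 0.5, -0.3]
gripper_width: -0.0001
finger_force: 0.0
t: 9.45
eef_pos: [0.4663, -0.1408, 0.0933]
eef_rot: [0.245, 2.92, -0.025]
wrist_force: [-0.2, 0.5, 2.2]
gripper_width: -0.0002
finger_force: 1.3
t: 9.53
eef_pos: [0.467, -0.141, 0.092]
eef_rot: [0.245, 2.919, -0.025]
wrist_force: [-0.6, 1.4, 3.7]
gripper_width: -0.0
finger_force: 1.8
t 9.53 xyz units [ 0.09  0.02 -0.04] turn units [ 0.    0.03 -0.03] F [-0.6  1.4  3.7] w -0.0 tcp [ 0.467 -0.141  0.092]
t 9.53 xyz units [0.06 0.02 0.06] turn units [ 0.    0.03 -0.03] F [-0.6  1.4  3.7] w -0.0 tcp [ 0.467 -0.141  0.092]
```

```bash
python3 -m crank '[{"x":0,"y":0,"z":0.04,"wx":0,"wy":0,"wz":0,"jaw":-1}]'
python3 -m crank '[{"x":0,"y":0,"z":0.03,"wx":0,"wy":0,"wz":0,"jaw":-1}]'
python3 -m crank '[{"x":0,"y":0,"z":0.02,"wx":0,"wy":0,"wz":0,"jaw":-1}]'
python3 -c "
from go import *
for n in(.003,):
  T=Rtool(12);delta(world(p,pan(.036,p[3]+.048,n))[0]+T.as_matrix()[:,0]*.010,T)"
```

```text
t: 9.62
eef_pos: [0.4677, -0.1412, 0.0906]
eef_rot: [0.245, 2.919, -0.026]
wrist_force: [-0.0, 2.3, 4.5]
gripper_width: -0.0001
finger_force: 2.3
t: 9.7
eef_pos: [0.4681, -0.1412, 0.0898]
eef_rot: [0.245, 2.918, -0.026]
wrist_force: [-7.9, 4.0, 28.3]
gripper_width: 0.0002
finger_force: 14.6
t: 9.78
eef_pos: [0.4682, -0.1412, 0.0896]
eef_rot: [0.244, 2.918, -0.026]
wrist_force: [-10.2, 2.9, 35.4]
gripper_width: 0.0001
finger_force: 18.1
t 9.78 xyz units [ 0.07  0.02 -0.01] turn units [-0.    0.05 -0.02] F [-10.2   2.9  35.4] w 0.0 tcp [ 0.4682 -0.1412  0.0896]
```

The key bottomed out at 35 N. Now I retreat and check.

```bash
python3 -m crank '[{"x":0.05,"y":0,"z":-0.5,"wx":0,"wy":0,"wz":0,"jaw":-1},{"x":0,"y":0,"z":-1,"wx":0,"wy":0,"wz":0,"jaw":-1},{"x":0.4,"y":0.4,"z":-0.8,"wx":0,"wy":0.4,"wz":0,"jaw":-1},{"x":0.4,"y":0.4,"z":-0.5,"wx":0,"wy":0.4,"wz":0,"jaw":-1},{"x":0,"y":0,"z":0,"wx":0,"wy":0,"wz":0,"jaw":-1},{"x":0,"y":0,"z":0,"wx":0,"wy":0,"wz":0,"jaw":-1}]'
python3 - <<'E'
from go import *
b=arm.camera("scene")[135:285,185:365,::-1];a=arm.camera("top")[145:335,315:515,::-1]
cv2.imwrite("pics/h.png",np.hstack([cv2.resize(x,(400,350),interpolation=cv2.INTER_CUBIC) for x in(a,b)]))
E
```

```text
t: 10.28
eef_pos: [0.4181, -0.1, 0.1923]
eef_rot: [0.248, 2.986, -0.019]
wrist_force: [0.8, -0.5, -0.1]
gripper_width: 0.0001
finger_force: 0.0
```

View pics/h.png

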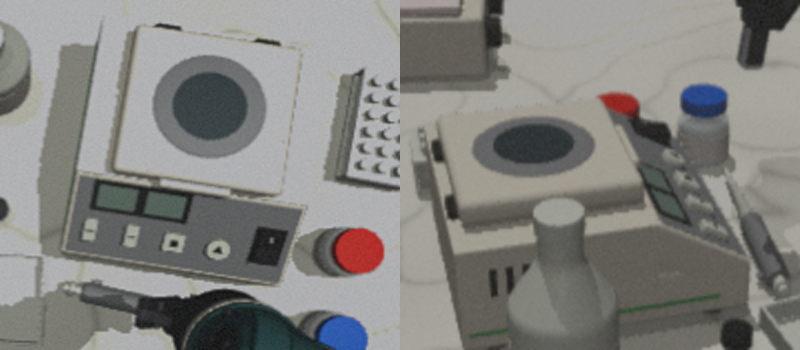

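The lid is shut at (210,105), the rocker is tipped on at (268,248), and the start key is back up at (217,250). The bystanders are where they were and the arm is clear.

```bash
python3 -c "
from plant import arm
print(arm.finish_job())"
```

```text
the job is handed in; nothing more can be done
None
```

I shut the lid past its catch, switched the rocker on, then pressed the start key to its stop and let it come back up. I handed the job in at about 10.4 s with the arm clear and the bystanders not visibly moved; no verdict was returned.

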